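# Refit the gear guard from its barbed hanger and reset the tripped drive

## Task

The gear guard was taken off the small drive unit and hung on the barbed hook, which tripped the drive's cutout. Unhook the guard without forcing it (raise it, tilt it, back it over the barb) and slide it down upright into the two channels in front of the gears until it is fully home. Then, with the guard fitted, reset the cutout on top of the drive: push its lever all the way to the front (off, towards the robot), then throw it all the way to the rear (on), and leave the other things on the bench where they are.

Things in the scene. Friction and masses are not known exactly. Their poses are not given: they have to be found in the camera images.
- guard: Gear guard: flat bare metal plate 8 mm thick, 0.18 to 0.37 kg, 165 mm tall; lower part 110 mm wide, 75 mm high, with dark vent slits; above it a neck 44 mm wide. Front and back alike, fits either way round. Origin: middle of the lower edge, mid-thickness. x = plate normal, y = width, z = up the neck. Starts hanging upright on the hook, lower edge 35 mm above the bench.
- guard_slot (a point): Centre of the rectangular hanging slot through the guard's neck, 94 mm above its lower edge; slot 24 mm wide, 20 mm high (84 to 104 mm above the lower edge). At the start its upper edge rests on the hook's shank, some 40 mm from the post, so the rod lies in the top of the slot. Axes as the guard's.
- guard_grip (a point): Middle of the plain neck above the slot, 148 mm above the guard's lower edge (the neck is plain from 104 to 165 mm): the place to pinch the guard from above, across its 8 mm thickness. Axes as the guard's.
- hanger: Fixed steel stand on the left: round foot 96 mm across, 24 mm high at most, a 15 mm post with a 24 mm collar up to 145 mm above the bench, and one barbed hook of 8 mm round rod. Origin: centre of the foot's underside, on the post axis. The hook points along the stand's own -x, roughly to the robot's right (world -y), and lies in the stand's x-z plane.
- hook_bend (a point): Bend of the hook, on the rod's axis: the level shank runs 70 mm from the post axis along the hanger's -x to here, 135 mm above the bench; from here the rod turns up 50 degrees above level, outwards. To free the guard, raise it 6 mm (rod in mid-slot), tilt it about here, top towards the post, by 20 degrees or more (35 to 45 best). Axes as the hanger's.
- hook_tip (a point): On the axis of the turned-up end, 22 mm from the bend, inside the cone barb: 13 mm across at its shoulder 20 mm from the bend, its point 30 mm from the bend. The tilted guard is backed up and outwards along this end until the slot is clear of the point; upright, it cannot pass. Axes as the hanger's.
- drive: Small gear drive unit, fixed, right of centre: dark base plate 150 (x) by 250 (y) by 12 mm, origin at the centre of its underside; front (gears, guard channels) on its own -x side, towards the robot. Bearing wall 92 mm high with two gears in front and a motor behind. On its -y side (right) the cutout box with the trip lever, up to 97 mm high.
- guard_seat (a point): Middle of the lower edge of the seated guard: floor of the two upright U channels before the gears, 12 mm above the bench. Seated plate: normal along the drive's x, width along y. Slots 12 mm wide for the 8 mm plate, 115 mm apart inside; straight to 82 mm above the bench, then flared lead-ins to 94 mm, mouth about 20 by 124 mm. It goes in straight down. Axes as the drive's.
- trip_lever (a joint): Trip lever angle (rad): 0 = fully OFF (leans 0.5 to the drive's front, towards the robot), about 0.5 = tripped, upright (the start), 1.0 = fully ON (leans 0.5 to the rear, away from the robot). Swings in the drive's x-z plane between firm stops, pivot 88 mm above the bench, stays where it is left; about 2 N at the bar moves it.
- lever_bar (a point): Centre of the black cross bar on top of the trip lever, 70 mm from the pivot: bar 15 mm thick, 40 mm long along the drive's y, on a 9 mm stem. About 158 mm above the bench when tripped, 149 mm when fully off or on, then 34 mm to the front or rear of the upright place.
- coupon_0: flat light sample coupon, 60 x 30 x 10 mm, lying in front of the hanger; a loose bystander.
- coupon_2: flat light sample coupon, 56 x 28 x 12 mm, lying in front of the hanger; a loose bystander.
- screwdriver: screwdriver, 27 x 182 x 27 mm, lying between the hanger and the drive; a loose bystander.

How it is judged:
On the way, in this order (a step that is already met when the one before it is completed fails the run):
1. the guard is off the hook, clear of its barb (distance between guard_slot and hook_tip above 0.07 m and contact force between guard and hanger below 0.1 N), for 0.2 s.
2. the guard is fully home in the drive's channels (distance between guard and guard_seat below 0.007 m and angle between guard's own z axis and vertical below 0.1 rad and angle between the x axis of guard and the x axis of drive, either way round below 0.12 rad), for 0.2 s.
3. the trip lever is pushed fully off, to the front (value of joint trip_lever below 0.1 rad), for 0.1 s.
4. the trip lever is thrown fully on, to the rear (value of joint trip_lever above 0.9 rad), for 0.1 s.
At the end, for the whole second after the job is handed in: The guard stands at rest in both channels of the drive, its lower edge on the channel floor (middle of the edge within 7 mm of the seat, upright within 6 degrees, square to the drive within 7 degrees), and the trip lever is fully on (0.90 rad or more) (all of step 2 and value of joint trip_lever above 0.9 rad and linear speed of guard below 0.01 m/s); the robot touches nothing.
It fails at once if the guard is wrenched against the hanger with more than 60 N (contact force between guard and hanger above 60 N).
It fails at once if a bystander (coupons, screwdriver) is moved more than 30 mm (distance of any of coupon_0, coupon_2, screwdriver from where it was at the start of the episode above 0.03 m).
It also fails if it takes over 51 s, if anything falls off the work surface, if the arm or the gripper's body presses on something with over 40 N, if the wrist force passes 120 N, or if a joint passes its speed limit or range.

## Robot

A 6-joint arm with a two-finger parallel gripper is mounted at the origin on the work surface; the furniture and walls round the work are solid. World frame = base frame: x ahead of the robot, y to its left, z up, the work surface at z = 0. Lengths are in m, angles in rad, forces in N, time in s.
With the tool pointing down it reaches from about 0.35 to 0.725 m from the base axis. Payload 6 kg.
Tool frame: the origin (TCP) lies midway between the tips of the shut fingers; the grasp point (between the pads) lies 19 mm behind it; z points along the fingers, y is the direction in which the jaws open and shut (so a half turn about z gives the same grasp; the last joint's range is limited). The gripper opens to 85 mm and grips with 20 to 120 N. Pads are 22 mm wide; open, the fingers measure 114 mm over their backs; the gripper's body (76 mm by 85 mm) begins 54 mm behind the grasp point. The pads swing forward as they close: fully open they stand 13 mm farther back than shut.
Start: joints at [1.521, 0.04, 0.085, 0, -1.615, -0.334], TCP at [0.225, 0.556, 0.195] pointing down, gripper open.
Joint ranges: [-2.56, 2.56], [-1.29, 2.01], [-1.08, 1.49], [-3.29, 1.98], [-2.81, -0.18], [-2.99, 2.99]. Speed limits (rad/s): [2.57, 2.57, 3.01, 3.14, 3.14, 3.14].

## Interface

Orientations are given as a unit quaternion [w, x, y, z].
In Python, from bench import bot, kin, telemetry, read_camera, get_calibration, job_done gives the robot as it stands. Calls block until the motion is done:
- bot.move_to(position, orientation): joint-space move of the TCP to a pose.
- bot.move_l(position, velocity=0.15, rotation=None): straight line of the TCP; rotation=None keeps the orientation; velocity is the mean speed in m/s.
- bot.move_j(angles): joint-space move.
- bot.command_gripper(opening, newtons=None): opening from 0.0 (shut) to 1.0 (fully open); newtons is the grip in N (None keeps the last); returns when the fingers have stopped.
- bot.hold(seconds).
- kin.solve_ik(position, orientation): joint angles nearest the present ones, or None.
- telemetry.get_state(): the state.
- read_camera(name): name is "scene" or "side" or "wrist"; returns (picture, depth): 400x640x3 uint8, red, green, blue; 400x640 float32, m along the optical axis (not along the pixel's ray), 0 where there is no reading.
- get_calibration(name): a dict with "intrinsics" (3x3 intrinsics, pixels), "k1" (the pictures are not rectified: a ray, as slopes to the right and down, at radius r is drawn at 1 + k1 r^2 times it, then the intrinsics apply), "rvec" (rotation vector, rad) and "tvec" (3), from world to camera coordinates, as OpenCV has them. Camera axes: x right, y down, z forward; pixel columns grow to the right and rows downward; lengths in m; the calibration is good to about 2 mm. A picture is of the moment at which its call begins: read the wrist's pose just before it. get_calibration takes no time and is no camera call; for the wrist camera it gives the pose at the moment of the call.
A pose or a line that the arm cannot do raises bot.Unreachable and nothing moves.
- job_done(): hands the job in, once; it reports no verdict.
The state is a dict: "time": time; "q": joint angles; "qvel": joint speeds; "joint_efforts": joint torques, N m; "tool_pos": TCP position; "tool_rot": TCP orientation; "contact_force": force on the tool from outside, world axes, zero at the start; "wrist_torque": the same for the moment, N m; "grip_width": opening from 0.0 (shut) to 1.0 (fully open).
Only numpy, scipy, OpenCV 4.12 (cv2) and the standard library are available. Lean on these libraries where they do the work, as an engineer would, in place of code of your own. Each camera call takes 0.05 s, during which the arm holds its last target. There are 200 camera calls.

## Working session

There is one attempt and no reset: what is moved stays moved. The work goes in short steps, each a Python script; the robot and the scene stay as the last script left them, time stands still between calls to the robot, and variables do not carry over. Pictures are saved under pics/ and viewed, about 8 in all and at most 12, crops included, and the job is handed in when it is done.

```bash
mkdir -p pics; ls
cat > h.py <<'E'
import numpy as np, cv2
from scipy.spatial.transform import Rotation as R
from bench import bot, kin, telemetry, read_camera, get_calibration, job_done
def cloud(name):
    c=get_calibration(name); img,d=read_camera(name)
    K=np.array(c["intrinsics"],float); h,w=d.shape
    u,v=np.meshgrid(np.arange(w),np.arange(h))
    x=(u-K[0,2])/K[0,0]; y=(v-K[1,2])/K[1,1]
    xd,yd=x.copy(),y.copy()
    for _ in range(8):
        s=1+c["k1"]*(x*x+y*y); x,y=xd/s,yd/s
    P=np.stack([x*d,y*d,d],-1)
    Rm=R.from_rotvec(np.ravel(c["rvec"])).as_matrix()
    W=(P-np.ravel(c["tvec"]))@Rm
    W[d==0]=np.nan
    return img,W
def save(n,img): cv2.imwrite("pics/"+n+".png",img[:,:,::-1])
def quat(M):
    q=R.from_matrix(M).as_quat(); return [q[3],q[0],q[1],q[2]]
def st():
    s=telemetry.get_state(); print(round(s["time"],2),np.round(s["tool_pos"],4),np.round(s["contact_force"],1),round(s["grip_width"],3)); return s
E
python3 - <<'E'
from h import *
s=st(); print(s["tool_rot"])
for n in("scene","side"):
    img,W=cloud(n); save(n,img); np.save(n+".npy",W)
    c=get_calibration(n); Rm=R.from_rotvec(np.ravel(c["rvec"])).as_matrix(); print(n,-Rm.T@np.ravel(c["tvec"]),Rm[2])
E
```

```text
pics
0.0 [0.2245 0.556  0.1942] [-0.3 -0.1 -0.1] 0.999
[ 8.73457021e-04  9.81644447e-01 -1.90718135e-01 -9.57888068e-05]
scene [0.78696869 0.84593248 0.98361306] [-0.24809472 -0.66411456 -0.70526652]
side [ 0.1908344  -0.85885217  0.62766898] [ 0.25463962  0.83640678 -0.48536828]
```

View pics/scene.png

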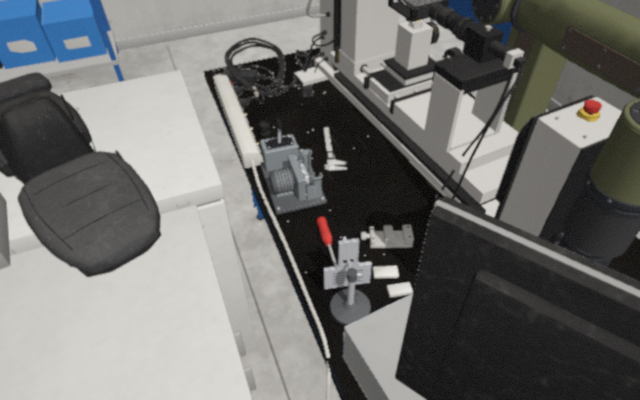

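View pics/side.png

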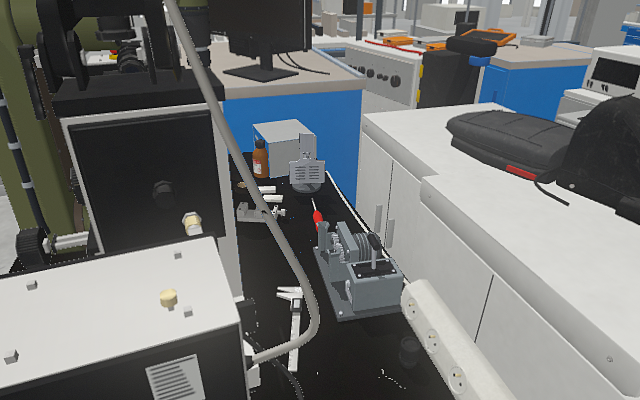

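Run:
```python
from h import *
W=np.load("scene.npy")
for n,(u,v) in dict(neck=(348,247),low=(335,275),low2=(362,272),foot=(340,312),collar=(351,275),drv=(290,205),lever=(277,138),walltop=(298,160)).items(): print(n,np.round(np.nanmedian(W[v-1:v+2,u-1:u+2].reshape(-1,3),0),3))
W=np.load("side.npy")
for n,(u,v) in dict(neck=(306,147),lowL=(295,178),lowR=(321,178),lever=(375,241),boxtop=(385,268),basecorner=(341,316),chan=(323,240)).items(): print(n,np.round(np.nanmedian(W[v-1:v+2,u-1:u+2].reshape(-1,3),0),3))
img=cv2.imread("pics/scene.png"); a=cv2.resize(img[110:330,230:430],None,fx=2.7,fy=2.7,interpolation=2)
img=cv2.imread("pics/side.png"); b=cv2.resize(img[120:340,270:420],None,fx=2.7,fy=2.7,interpolation=2)
cv2.imwrite("pics/crop.png",cv2.resize(np.hstack([a,b]),(800,503)))
c=get_calibration("wrist"); Rm=R.from_rotvec(np.ravel(c["rvec"])).as_matrix(); print(-Rm.T@np.ravel(c["tvec"]),Rm,c["intrinsics"])
img,W=cloud("wrist"); save("w0",img)
```

```text
neck [0.503 0.264 0.181]
low [0.53  0.258 0.086]
low2 [0.468 0.273 0.084]
foot [0.539 0.311 0.012]
collar [0.514 0.31  0.145]
drv [ 0.534 -0.065  0.01 ]
lever [ 0.502 -0.258  0.106]
walltop [ 0.46  -0.187  0.058]
neck [0.497 0.258 0.155]
lowL [0.462 0.264 0.054]
lowR [0.542 0.248 0.049]
lever [ 0.491 -0.263  0.165]
boxtop [ 0.518 -0.269  0.096]
basecorner [ 0.418 -0.289  0.011]
chan [ 0.449 -0.067  0.043]
[0.29598802 0.52603077 0.37295367] [[-0.37486323 -0.92707566  0.00287594]
 [-0.8837811   0.3582906   0.30092991]
 [-0.28001522  0.11026585 -0.95364192]] [[295.49418775   0.         321.46686879]
 [  0.         295.49418775 197.54227166]
 [  0.           0.           1.        ]]
```

View pics/crop.png

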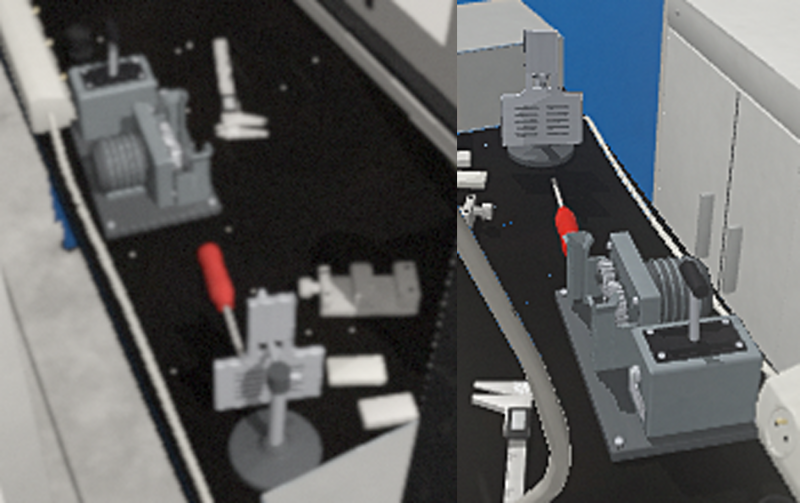

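View pics/w0.png

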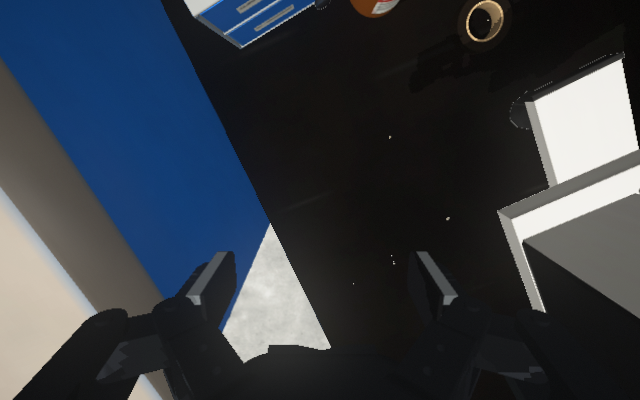

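```bash
cat >> h.py <<'E'
def pose(yaw,tilt=0):
    # tool x at heading yaw; tool down; tilt: tool top leans to world direction of -tool y (rot about tool x)
    x=np.array([np.cos(yaw),np.sin(yaw),0]); z=np.array([0,0,-1.]); y=np.cross(z,x)
    M=np.stack([x,y,z],1)@R.from_euler('x',tilt).as_matrix()
    return quat(M)
E
python3 - <<'E'
from h import *
bot.move_l([0.2245,0.556,0.30],0.2)
bot.move_to([0.49,0.27,0.30],pose(0)); st()
img,W=cloud("wrist"); save("w1",img); np.save("w1.npy",W)
for t in(0,.35,.7,-.7): print(t,kin.solve_ik([0.5,0.25,0.17],pose(0,t)),R.from_quat(np.roll(pose(0,t),-1)).as_matrix()[:,2])
E
```

```text
2.27 [0.4896 0.2706 0.2995] [ 0.3  1.  -0.3] 0.999
0 [ 0.82283103 -0.07021806 -0.07006307  0.         -1.57095132  0.74796529] [ 0.  0. -1.]
0.35 [ 0.60850692 -0.19082204 -0.12046832 -0.28768965 -1.44093526  0.9709508 ] [ 0.          0.34289781 -0.93937271]
0.7 [ 0.32068291 -0.20918709 -0.13848062 -0.66649231 -1.42171949  1.27739774] [ 0.          0.64421769 -0.76484219]
-0.7 [ 1.04689618  0.32850099  0.08081024  0.35169528 -1.93186568  0.54500414] [ 0.         -0.64421769 -0.76484219]
```

View pics/w1.png

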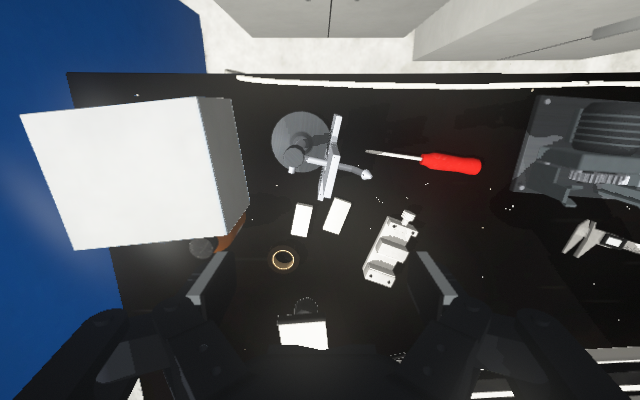

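Run:
```python
from h import *
W=np.load("w1.npy"); W=W.reshape(-1,3)
roi=(abs(W[:,0]-.5)<.1)&(abs(W[:,1]-.27)<.11)
def sel(lo,hi,extra=True): return W[roi&(W[:,2]>lo)&(W[:,2]<hi)&extra]
def line(P,n):
    m=np.median(P,0); c,s,v=np.linalg.svd(P[:,:2]-P[:,:2].mean(0),full_matrices=False)
    d=v[0]; t=(P[:,:2]-P[:,:2].mean(0))@d; print(n,len(P),"mid",np.round(P[:,:2].mean(0)+d*(t.min()+t.max())/2,4),"len",np.round(np.ptp(t),3),"dir deg",np.degrees(np.arctan2(d[1],d[0])).round(1),"z",P[:,2].min().round(4),P[:,2].max().round(4))
line(sel(.19,.215),"necktop")
line(sel(.17,.215),"neck")
line(sel(.100,.118),"shoulder")
line(sel(.141,.155),"collar+tip"); 
line(sel(.125,.142),"rod")
P=sel(.02,.03); print("z hist",np.histogram(W[roi][:,2],bins=np.arange(0,.22,.01)))
P=sel(.004,.03); line(P,"foot")
for z0 in np.arange(.12,.175,.005):
    P=sel(z0,z0+.005); 
    if len(P): print(z0.round(3),np.round(np.array(sorted(P.tolist(),key=lambda p:-p[1]))[[0,len(P)//2,-1]],3).tolist())
np.save("g.npy",W[roi&(W[:,2]>.03)])
```

```text
necktop 399 mid [0.5    0.2595] len 0.044 dir deg 167.4 z 0.19 0.2017
neck 473 mid [0.5002 0.2599] len 0.044 dir deg 167.3 z 0.17 0.2017
shoulder 301 mid [0.4998 0.2602] len 0.11 dir deg 166.8 z 0.1 0.1179
collar+tip 465 mid [0.5023 0.2631] len 0.099 dir deg 78.5 z 0.141 0.1549
rod 394 mid [0.5021 0.2679] len 0.086 dir deg 81.8 z 0.125 0.142
z hist (array([6716, 2637,  155,   17,   20,   35,   33,   37,   39,   41,  169,
        145,   37,  340,  428,  125,   32,   34,   40,  287,  112]), array([0.  , 0.01, 0.02, 0.03, 0.04, 0.05, 0.06, 0.07, 0.08, 0.09, 0.1 ,
       0.11, 0.12, 0.13, 0.14, 0.15, 0.16, 0.17, 0.18, 0.19, 0.2 , 0.21]))
foot 3274 mid [0.5091 0.2886] len 0.221 dir deg 168.4 z 0.004 0.0295
0.12 [[0.518, 0.309, 0.124], [0.489, 0.266, 0.12], [0.521, 0.252, 0.12]]
0.125 [[0.517, 0.309, 0.128], [0.517, 0.292, 0.125], [0.521, 0.252, 0.128]]
0.13 [[0.49, 0.309, 0.132], [0.494, 0.3, 0.132], [0.498, 0.234, 0.135]]
0.135 [[0.49, 0.307, 0.135], [0.5, 0.269, 0.139], [0.497, 0.227, 0.14]]
0.14 [[0.513, 0.311, 0.142], [0.506, 0.298, 0.145], [0.496, 0.225, 0.142]]
0.145 [[0.506, 0.311, 0.146], [0.507, 0.298, 0.146], [0.497, 0.217, 0.15]]
0.15 [[0.482, 0.267, 0.154], [0.488, 0.223, 0.155], [0.494, 0.214, 0.153]]
0.155 [[0.483, 0.267, 0.158], [0.49, 0.219, 0.158], [0.49, 0.213, 0.157]]
0.16 [[0.482, 0.267, 0.162], [0.512, 0.261, 0.164], [0.49, 0.215, 0.16]]
0.165 [[0.482, 0.267, 0.167], [0.511, 0.261, 0.167], [0.52, 0.251, 0.166]]
0.17 [[0.482, 0.267, 0.174], [0.51, 0.261, 0.174], [0.521, 0.252, 0.174]]
```

```bash
cat >> h.py <<'E'
PSI=-0.218; d=np.array([np.sin(PSI),-np.cos(PSI),0]); up=np.array([0,0,1.])
G=np.array([0.500,0.2597,0.0]); bend=np.array([0,0,.135])+G+0.030*d
E
python3 - <<'E'
from h import *
W=np.load("w1.npy"); print("box",W[170,130],W[170,225],W[170,240])
bot.command_gripper(0.5)
bot.move_to(G+[0,0,.24],pose(PSI))
img,_=cloud("side")
bot.move_l(G+[0,0,.164],0.1); st()
bot.command_gripper(0.0,90); s=st()
bot.move_l(G+[0,0,.170],0.04); st()
bot.move_l(G+0.030*d+[0,0,.170],0.06); st()
for t in(.35,.7): 
  p=bend+.035*(up*np.cos(t)-d*np.sin(t)); print(p,kin.solve_ik(p,pose(PSI,-t)))
img,W=cloud("wrist"); save("w2",img)
E
```

```text
box [0.49093138 0.4965771  0.12999362] [0.48224413 0.39767214 0.08927478] [0.46761063 0.3964735  0.02186754]
4.13 [0.5004 0.2599 0.165 ] [ 0.6 -0.2  0.3] 0.5
4.62 [0.5    0.2597 0.1641] [ 0.2  0.2 -0.2] 0.002
4.92 [0.5002 0.2599 0.1706] [-0.5 -0.8  0.9] 0.004
5.57 [0.4935 0.2303 0.1701] [0.1 0.1 0.1] 0.002
[0.49610731 0.24212741 0.16787804] [ 0.92231756  0.15111445  0.05956137  0.14737187 -1.79715077  0.44054909]
[0.49838822 0.252424   0.16176948] [ 0.98918906  0.42599466  0.22080845  0.2570866  -2.01931627  0.39673296]
```

View pics/w2.png

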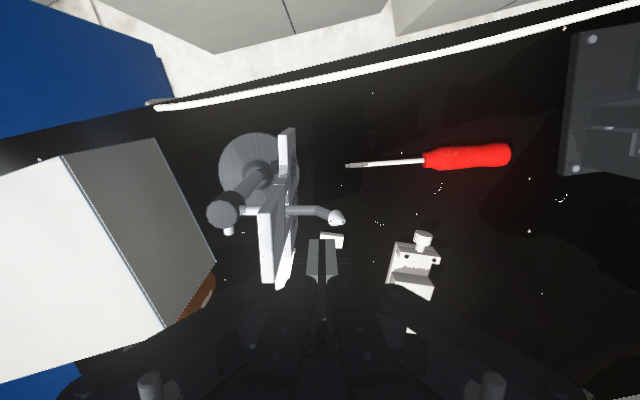

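Run:
```python
from h import *
img,W=cloud("wrist"); np.save("w3.npy",W)
for (u,v) in [(268,215),(275,280),(290,140),(283,280),(224,213),(320,245),(328,245),(322,270),(337,219)]: print(u,v,np.round(W[v,u],3), img[v,u])
c=get_calibration("wrist"); s=telemetry.get_state(); p=np.array(s["tool_pos"])
Rm=R.from_rotvec(np.ravel(c["rvec"])).as_matrix(); K=np.array(c["intrinsics"])
for q in (p,p+[0,0,.019]):
    P=Rm@q+np.ravel(c["tvec"]); print("TCP px",(K@(P/P[2]))[:2],P)
```

```text
268 215 [0.519 0.253 0.199] [234 236 239]
275 280 [0.478 0.26  0.198] [208 208 204]
290 140 [0.546 0.245 0.088] [91 93 93]
283 280 [0.365 0.309 0.012] [254 254 254]
224 213 [0.51  0.299 0.144] [123 130 132]
320 245 [0.505 0.227 0.218] [42 43 42]
328 245 [0.503 0.223 0.217] [102 106 107]
322 270 [0.504 0.226 0.241] [42 42 43]
337 219 [0.492 0.218 0.157] [245 246 248]
TCP px [318.99454309 227.96882567] [-0.0016205   0.01994331  0.19368385]
TCP px [318.77922388 240.74388645] [-0.00159685  0.02566809  0.17556683]
```

Run:
```python
from h import *
W=np.load("w3.npy"); img=cv2.imread("pics/w2.png")
for u in(314,322,330):
  for v in range(222,300,6): print(u,v,np.round(W[v,u],3),img[v,u])
print(telemetry.get_state())
cv2.imwrite("pics/w2c.png",cv2.resize(np.clip(img[180:330,220:420].astype(float)*2.5,0,255).astype(np.uint8),None,fx=4,fy=4))
```

```text
314 222 [0.431 0.252 0.   ] [39 41 41]
314 228 [0.423 0.254 0.   ] [39 42 41]
314 234 [ 0.415  0.256 -0.   ] [42 43 42]
314 240 [0.505 0.23  0.212] [108 107 103]
314 246 [0.505 0.23  0.218] [108 107 104]
314 252 [0.505 0.23  0.225] [109 109 105]
314 258 [0.505 0.23  0.229] [110 109 105]
314 264 [0.505 0.23  0.235] [109 108 105]
314 270 [0.505 0.229 0.24 ] [110 109 105]
314 276 [0.505 0.229 0.244] [149 148 143]
314 282 [0.506 0.229 0.25 ] [46 44 43]
314 288 [0.506 0.229 0.254] [44 42 42]
314 294 [0.505 0.229 0.257] [41 41 39]
322 222 [nan nan nan] [38 39 40]
322 228 [0.421 0.244 0.   ] [39 41 42]
322 234 [0.417 0.245 0.009] [216 226 228]
322 240 [0.504 0.226 0.212] [42 41 40]
322 246 [0.504 0.226 0.219] [42 41 40]
322 252 [0.505 0.226 0.225] [41 41 41]
322 258 [0.504 0.226 0.229] [43 43 42]
322 264 [0.504 0.226 0.235] [43 42 42]
322 270 [0.504 0.226 0.241] [41 40 40]
322 276 [0.504 0.226 0.244] [47 47 46]
322 282 [0.501 0.227 0.243] [45 46 45]
322 288 [0.498 0.228 0.243] [43 44 43]
322 294 [0.496 0.228 0.244] [43 42 42]
330 222 [0.49  0.223 0.155] [250 247 246]
330 228 [ 0.419  0.234 
[... 460 characters left out ...]
 [37 37 36]
{'time': 5.6667, 'q': array([ 8.06060839e-01, -1.08631239e-01, -1.06062676e-01, -6.62860720e-05,
       -1.57336995e+00,  5.46854442e-01]), 'qvel': array([-0.00039949,  0.00483317,  0.00174096,  0.00033331,  0.00017467,
       -0.00161091]), 'joint_efforts': array([-1.13832462e-01, -2.94904590e+01,  3.47883832e+01,  6.95352897e+00,
       -4.80931340e-03,  1.03592104e-04]), 'tool_pos': array([0.49350888, 0.23055572, 0.16994604]), 'tool_rot': array([-1.82062860e-05,  9.94071856e-01, -1.08725081e-01, -2.78096667e-05]), 'contact_force': array([-1.13786551, -0.45693495, -0.28561919]), 'wrist_torque': array([-0.04540366,  0.00911333, -0.03406018]), 'grip_width': 0.0012201504444038123}
```

View pics/w2c.png

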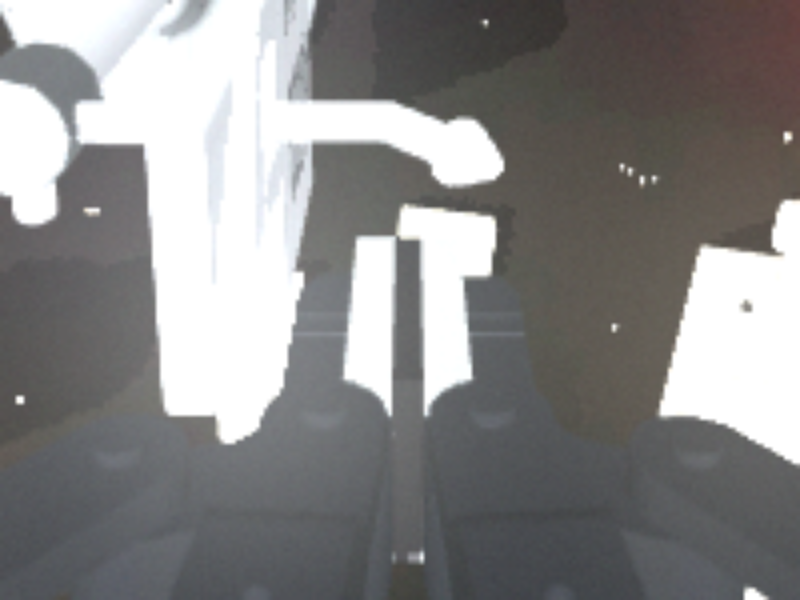

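```bash
cat >> h.py <<'E'
OFF=0.041   # real finger tips lie this far behind the reported TCP (seen in wrist depth)
def tip(p,q):  # TCP command for a wanted tip position
    z=R.from_quat(np.roll(q,-1)).as_matrix()[:,2]; return np.array(p)+OFF*z
E
python3 - <<'E'
from h import *
q=pose(PSI)
bot.move_l(tip(G+0.030*d+[0,0,.225],q),0.1)
bot.command_gripper(0.5)
bot.move_l(tip(G+[0,0,.225],q),0.1)
bot.move_l(tip(G+[0,0,.166],q),0.08); s=st()
bot.command_gripper(0.0,90); s=st()
bot.hold(0.1)
img,W=cloud("wrist"); save("w4",img); np.save("w4.npy",W)
E
```

```text
7.78 [0.5003 0.2598 0.1256] [ 0.3 -0.2 -0.2] 0.499
8.18 [0.5003 0.2597 0.1256] [-0.9 -0.1  2.5] 0.081
```

View pics/w4.png

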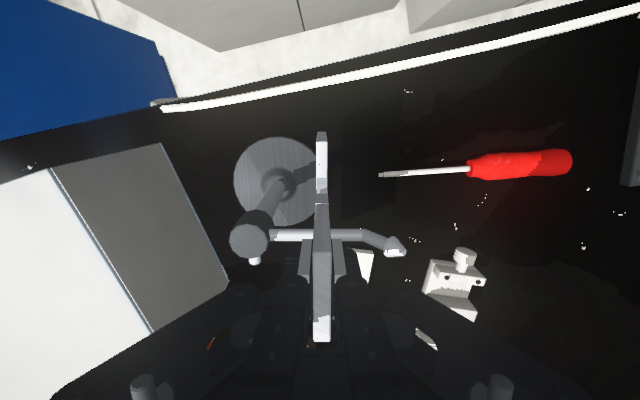

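```bash
cat >> h.py <<'E'
L=0.0376
def hookpose(t,s=0):
    e=d*np.cos(np.radians(50))+up*np.sin(np.radians(50)); q=pose(PSI,-t)
    return tip(bend+s*e+L*(up*np.cos(t)-d*np.sin(t)),q),q
E
python3 - <<'E'
from h import *
def go(t,s,v):
    p,q=hookpose(t,s); bot.move_l(p,v,q); st()
q=pose(PSI)
bot.move_l(tip(G+[0,0,.172],q),0.04); st()
bot.move_l(tip(G+0.030*d+[0,0,.1726],q),0.06); st()
for t in(.23,.46,.7): go(t,0.001,0.05)
img,W=cloud("wrist"); save("w5",img)
go(.7,.015,.05); go(.7,.03,.05); go(.7,.12,.15)
st()
img,W=cloud("wrist"); save("w6",img); np.save("w6.npy",W)
E
```

```text
8.63 [0.4996 0.2597 0.1304] [ 0.3  0.2 -2.6] 0.08
9.28 [0.4943 0.2318 0.1333] [0.6 6.2 0.1] 0.081
9.67 [0.4934 0.2301 0.1319] [ 0.1  2.9 -2.6] 0.081
10.05 [0.493  0.2281 0.132 ] [-0.  -0.2 -2.7] 0.082
10.44 [0.493  0.2273 0.1328] [ 0.4  0.4 -3.3] 0.081
10.93 [0.4911 0.2187 0.1447] [-0.5  0.6 -2.9] 0.08
11.38 [0.4889 0.2094 0.1556] [-0.1 -0.1 -3.9] 0.078
12.12 [0.4762 0.1532 0.2234] [ 1.  -0.6 -3.3] 0.082
12.12 [0.4762 0.1532 0.2234] [ 1.  -0.6 -3.3] 0.082
```

Run:
```python
from h import *
q=pose(PSI)
bot.move_l(tip([.47,.10,.30],q),0.15,q)
q=pose(-np.pi/2); bot.move_to(tip([.435,-.155,.30],q),q); s=st()
img,W=cloud("wrist"); save("w7",img); np.save("w7.npy",W)
```

```text
14.03 [ 0.4355 -0.154   0.2581] [ 0.9 -0.6 -3.6] 0.08
```

View pics/w7.png

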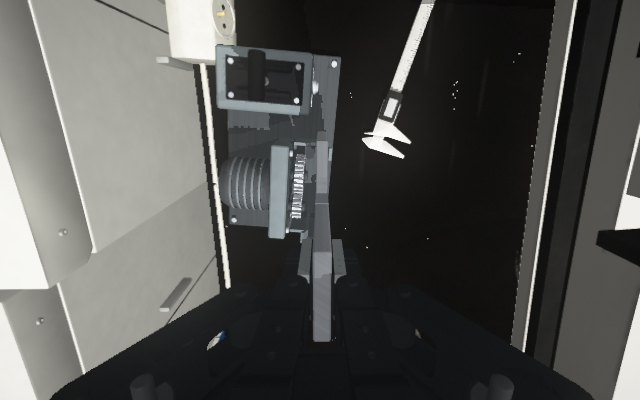

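Run:
```python
from h import *
q=pose(-np.pi/2); bot.move_l(tip([.385,-.10,.30],q),.2); s=st()
img,W=cloud("wrist"); save("w8",img); np.save("w8.npy",W)
roi=(W[...,0]>.40)&(W[...,0]<.62)&(W[...,1]>-.33)&(W[...,1]<0)
for n,lo,hi in(("top",.087,.101),("bar",.13,.18),("base",.009,.015)):
    m=(roi&(W[...,2]>lo)&(W[...,2]<hi)).astype(np.uint8)
    k,lab,stt,_=cv2.connectedComponentsWithStats(m)
    for i in range(1,k):
        if stt[i,4]<12: continue
        P=W[lab==i]; r=cv2.minAreaRect((P[:,:2]*1000).astype(np.float32))
        print(n,stt[i].tolist(),"rect c",np.round(r[0],1),"size",np.round(r[1],1),"ang",round(r[2],1),"z",np.round(np.median(P[:,2]),3),np.round(P.min(0),3),np.round(P.max(0),3))
c=cv2.resize(img[60:280,180:400],None,fx=2.7,fy=2.7,interpolation=2); save("w8c",np.clip(c.astype(float)*1.6,0,255).astype(np.uint8))
```

```text
14.61 [ 0.3852 -0.0989  0.2593] [ 0.3 -0.4 -3.4] 0.081
top [161, 0, 103, 62, 4979] rect c [ 499.3 -253.1] size [ 57.8 104.7] ang 85.7 z 0.091 [ 0.446 -0.278  0.087] [ 0.553 -0.222  0.101]
top [260, 91, 28, 21, 301] rect c [ 438.4 -180.9] size [19.4 30.2] ang 85.5 z 0.093 [ 0.423 -0.191  0.087] [ 0.454 -0.17   0.096]
top [224, 94, 20, 104, 1959] rect c [ 488.4 -127.8] size [119.6  22.6] ang 85.6 z 0.092 [ 0.473 -0.188  0.087] [ 0.504 -0.068  0.094]
top [259, 189, 25, 18, 254] rect c [447.  -67.8] size [19.9 29.6] ang 85.6 z 0.093 [ 0.432 -0.079  0.087] [ 0.462 -0.057  0.096]
bar [181, 0, 26, 32, 657] rect c [ 492.5 -246.9] size [22.5 14.6] ang 85.2 z 0.163 [ 0.484 -0.258  0.13 ] [ 0.5   -0.235  0.168]
base [186, 4, 117, 193, 7852] rect c [ 494.1 -174.3] size [250.1 150.3] ang 85.4 z 0.012 [ 0.41  -0.296  0.009] [ 0.57  -0.045  0.015]
base [165, 63, 11, 69, 285] rect c [ 592.1 -184. ] size [87.6  7.9] ang 86.4 z 0.012 [ 0.585 -0.227  0.009] [ 0.597 -0.14   0.015]
base [177, 158, 6, 18, 36] rect c [593.3 -89.5] size [ 5.  25.4] ang 1.3 z 0.01 [ 0.59  -0.102  0.009] [ 0.596 -0.077  0.012]
base [191, 167, 34, 25, 716] rect c [553.5 -71. ] size [35.1 48.7] ang 85.2 z 0.012 [ 0.528 -0.089  0.009] [ 0.579 -0.053  0.015]
base [181, 186, 6, 14, 28] rect c [592.7 -49.9] size [ 5.7 20.6] ang 4.3 z 0.009 [ 0.59  -0.06   0.009] [ 0.596 -0.039  0.011]
base [184, 201, 5, 11, 26] rect c [592.2 -28.3] size [15.9  6.3] ang 82.8 z 0.01 [ 0.589 -0.036  0.009] [ 0.596 -0.02   0.011]
base [186, 216, 5, 7, 14] rect c [592.4  -6.9] size [ 4.9 10.3] ang 2.7 z 0.01 [ 0.59  -0.012  0.009] [ 0.595 -0.002  0.01 ]
```

View pics/w8c.png

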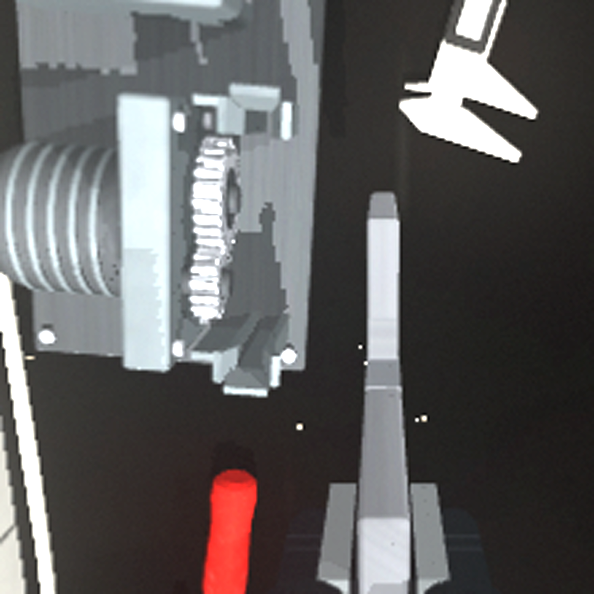

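Run:
```python
from h import *
W=np.load("w8.npy"); W=W[90:].reshape(-1,3)
m=(abs(W[:,0]-.385)<.02)&(W[:,1]>-.2)&(W[:,1]<-.06)&(W[:,2]>.15)
P=W[m]
for lo,hi in((.17,.2),(.2,.23),(.232,.256),(.26,.29),(.30,.33),(.328,.34)):
    Q=P[(P[:,2]>=lo)&(P[:,2]<hi)]
    if len(Q)>5:
        c=np.polyfit(Q[:,1],Q[:,0],1); print(lo,len(Q),Q.min(0).round(4),Q.max(0).round(4),"xmid",np.median(Q[:,0]).round(4),"z",np.median(Q[:,2]).round(4),"slope",c.round(4))
S=P[(P[:,2]>.232)&(P[:,2]<.256)]
i=np.argsort(S[:,1]); print(S[i[:20]].round(4).tolist()); print(S[i[-8:]].round(4).tolist())
print(telemetry.get_state()["tool_rot"])
```

```text
0.17 33 [ 0.3817 -0.1552  0.1711] [ 0.3893 -0.1543  0.1996] xmid 0.3858 z 0.1851 slope [0.6861 0.492 ]
0.2 43 [ 0.3818 -0.1552  0.2003] [ 0.3893 -0.1541  0.2291] xmid 0.3857 z 0.2191 slope [1.6529 0.6417]
0.232 666 [ 0.3814 -0.1553  0.2324] [ 0.389  -0.1218  0.2559] xmid 0.385 z 0.2435 slope [-0.0037  0.3847]
0.26 232 [ 0.3813 -0.1227  0.2601] [ 0.3892 -0.1209  0.29  ] xmid 0.3849 z 0.2765 slope [-0.0791  0.3755]
0.3 1954 [ 0.368  -0.1228  0.3   ] [ 0.4023 -0.1066  0.33  ] xmid 0.3854 z 0.3166 slope [0.0109 0.3864]
0.328 2760 [ 0.365  -0.1228  0.328 ] [ 0.405  -0.0779  0.34  ] xmid 0.385 z 0.3332 slope [0.001  0.3851]
[[0.3863, -0.1553, 0.2367], [0.3836, -0.1552, 0.2355], [0.385, -0.1552, 0.2413], [0.387, -0.1552, 0.2353], [0.383, -0.1552, 0.2351], [0.3857, -0.1552, 0.2352], [0.3876, -0.1552, 0.2411], [0.3843, -0.1551, 0.235], [0.3877, -0.1551, 0.2351], [0.3863, -0.1551, 0.2407], [0.385, -0.1551, 0.2347], [0.3843, -0.1551, 0.2406], [0.3856, -0.1551, 0.2404], [0.3837, -0.1551, 0.2403], [0.383, -0.1551, 0.2402], [0.3884, -0.1551, 0.2343], [0.3823, -0.155, 0.2396], [0.387, -0.155, 0.2394], [0.3883, -0.155, 0.2394], [0.3822, -0.1549, 0.2331]]
[[0.3815, -0.122, 0.2472], [0.3823, -0.122, 0.2519], [0.3868, -0.122, 0.254], [0.3829, -0.1219, 0.2538], [0.3889, -0.1219, 0.2467], [0.389, -0.1219, 0.2442], [0.3881, -0.1219, 0.2559], [0.3842, -0.1218, 0.2533]]
[-1.19145880e-04  7.07914062e-01 -7.06298565e-01  6.60420024e-05]
```

Run:
```python
from h import *
yaw=-np.pi/2-.077; q=pose(yaw); c=np.array([.4427,-.1239])
T=lambda z:[c[0],c[1],z]
bot.move_l(T(.255),.2,q); bot.move_l(T(.192),.15); s=st(); f0=np.array(s["contact_force"])
for z in (.18,.165,.15,.135,.12,.11,.106,.104,.103,.102,.101,.100):
    bot.move_l(T(z),.06); s=st(); f=np.array(s["contact_force"])-f0
    if np.linalg.norm(f)>14: print("stop",f); break
img,W=cloud("wrist"); save("w9",img); np.save("w9.npy",W)
```

```text
15.69 [ 0.4429 -0.1241  0.1934] [-0.2  0.2 -1.7] 0.082
16.04 [ 0.4426 -0.1239  0.1798] [ 0.6 -1.  -2.7] 0.082
16.44 [ 0.4424 -0.1239  0.1645] [-0.3 -0.2 -2.6] 0.082
16.84 [ 0.4424 -0.124   0.1495] [ 0.6 -0.  -2.1] 0.077
17.24 [ 0.4424 -0.124   0.1345] [-0.6 -0.5 -2.9] 0.083
17.64 [ 0.4424 -0.124   0.1195] [ 0.7  0.3 -2.7] 0.085
17.96 [ 0.4424 -0.1239  0.1094] [ 1.1 -0.5 -2.9] 0.079
18.21 [ 0.4426 -0.1239  0.1057] [-0.  -0.9 -3.1] 0.081
18.46 [ 0.4426 -0.1239  0.1039] [ 1.1  0.2 -2.6] 0.082
18.71 [ 0.4427 -0.1239  0.103 ] [-1.6 -0.7 -2.7] 0.085
18.96 [ 0.4431 -0.124   0.1028] [-1.   1.5  2. ] 0.086
19.21 [ 0.4434 -0.124   0.1028] [-2.3  2.3  7. ] 0.081
19.46 [ 0.4436 -0.1241  0.1028] [-3.3  3.5 12.3] 0.084
stop [-3.13449912  3.26660305 14.05964625]
```

Run:
```python
from h import *
yaw=-np.pi/2-.077; q=pose(yaw)
bot.move_l([.4427,-.1239,.102],.05); bot.command_gripper(0.4); s=st()
bot.move_l([.4427,-.1239,.20],.15)
bot.move_l([.49,-.19,.25],.2); st()
img,W=cloud("wrist"); save("w10",img); np.save("w10.npy",W)
roi=(W[...,0]>.40)&(W[...,0]<.62)&(W[...,1]>-.33)&(W[...,1]<-.06)
for n,lo,hi in(("bar",.157,.172),("boxtop",.087,.101),("neck",.165,.185),("shoulder",.08,.093)):
    m=(roi&(W[...,2]>lo)&(W[...,2]<hi)).astype(np.uint8)
    k,lab,stt,_=cv2.connectedComponentsWithStats(m)
    for i in range(1,k):
        if stt[i,4]<40: continue
        P=W[lab==i]; r=cv2.minAreaRect((P[:,:2]*1000).astype(np.float32))
        print(n,stt[i].tolist(),"rect c",np.round(r[0],1),"size",np.round(r[1],1),"ang",round(r[2],1),"z",np.round(np.median(P[:,2]),3),np.round(P.min(0),3),np.round(P.max(0),3))
```

```text
20.13 [ 0.4425 -0.124   0.1016] [-0.6 -0.3 -0.4] 0.403
21.56 [ 0.4895 -0.1897  0.2485] [-0.4 -0.5 -0.2] 0.399
bar [304, 96, 17, 47, 792] rect c [ 492.7 -256.1] size [38.6 14.4] ang 85.4 z 0.164 [ 0.484 -0.276  0.158] [ 0.501 -0.236  0.167]
bar [369, 229, 11, 18, 85] rect c [ 444.9 -142.3] size [15.2  6.6] ang 54.2 z 0.165 [ 0.438 -0.148  0.157] [ 0.447 -0.134  0.172]
boxtop [260, 85, 96, 61, 4730] rect c [ 499.6 -256.9] size [ 63.9 103.6] ang 85.5 z 0.091 [ 0.446 -0.292  0.087] [ 0.553 -0.222  0.099]
boxtop [353, 172, 26, 16, 224] rect c [ 438.4 -180.9] size [18.6 29.9] ang 85.1 z 0.093 [ 0.424 -0.191  0.087] [ 0.454 -0.171  0.096]
boxtop [317, 176, 19, 91, 1632] rect c [ 488.6 -128.7] size [118.9  21.9] ang 85.3 z 0.092 [ 0.474 -0.188  0.087] [ 0.504 -0.069  0.094]
boxtop [359, 191, 9, 49, 167] rect c [ 444.3 -135.5] size [61.2  7.6] ang 78.9 z 0.094 [ 0.438 -0.165  0.087] [ 0.449 -0.105  0.101]
boxtop [350, 257, 4, 13, 43] rect c [460.2 -71.6] size [14.7  4.2] ang 84.6 z 0.093 [ 0.458 -0.079  0.088] [ 0.462 -0.064  0.095]
neck [308, 115, 8, 19, 51] rect c [ 493.5 -252.4] size [ 5.8 15.3] ang 1.6 z 0.165 [ 0.49  -0.26   0.165] [ 0.496 -0.245  0.166]
neck [370, 232, 11, 18, 166] rect c [ 442.3 -140.9] size [13.9  8.1] ang 85.9 z 0.176 [ 0.438 -0.148  0.165] [ 0.447 -0.134  0.178]
shoulder [259, 85, 97, 61, 4290] rect c [ 499.5 -256.9] size [ 64.4 104.8] ang 85.5 z 0.09 [ 0.446 -0.292  0.084] [ 0.554 -0.221  0.093]
shoulder [354, 172, 24, 68, 395] rect c [ 449.3 -147. ] size [86.2 26.2] ang 73.7 z 0.087 [ 0.425 -0.19   0.08 ] [ 0.451 -0.102  0.093]
shoulder [268, 174, 71, 93, 2695] rect c [ 517.9 -131.3] size [119.1  86.9] ang 85.0 z 0.09 [ 0.47  -0.188  0.08 ] [ 0.561 -0.069  0.093]
```

View pics/w10.png

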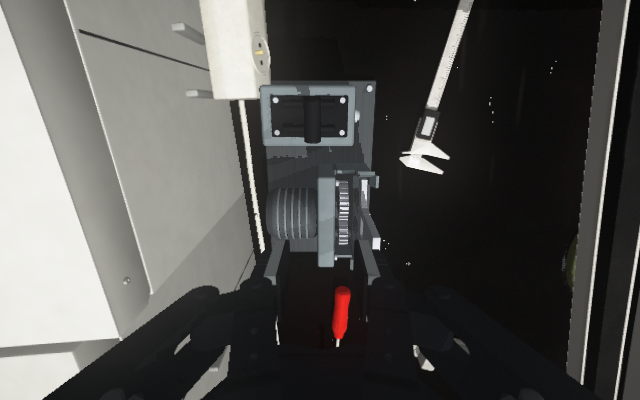

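Run:
```python
from h import *
yaw=-np.pi/2-.077; q=pose(yaw); ex=np.array([np.cos(.077),-np.sin(.077),0]); B=np.array([.4927,-.256,0])
T=lambda s,z: tip(B+s*ex+[0,0,z],q)
bot.move_l(T(0,.215),.15); bot.move_l(T(0,.134),.1); st()
def push(seq):
    for x in seq:
        bot.move_l(T(x,.133),.08); s=st(); f=np.array(s["contact_force"])@ex
        if abs(f)>12: print("stop",x,f); break
    bot.hold(.15)
push([-.02,-.036,-.040,-.043,-.046,-.048,-.05])
img,W=cloud("wrist"); np.save("off.npy",W); save("off",img)
push([-.02,.0,.02,.036,.040,.043,.046,.048,.05])
img,W=cloud("wrist"); np.save("on.npy",W); save("on",img)
```

```text
23.39 [ 0.4932 -0.2562  0.0939] [-0.7 -0.3  0.7] 0.402
23.79 [ 0.4728 -0.2545  0.0927] [-0.1  0.7  0. ] 0.396
24.14 [ 0.4609 -0.2532  0.0941] [11.6 -0.5 -0.3] 0.403
24.39 [ 0.4597 -0.2529  0.0955] [18.8 -0.2  2.8] 0.405
stop -0.04 18.762319520156225
24.99 [ 0.4723 -0.2545  0.0914] [-0.3  0.6 -0.3] 0.4
25.39 [ 0.4927 -0.2559  0.0916] [-0.4  0.2 -0.7] 0.401
25.79 [ 0.5127 -0.2574  0.0916] [ 0.2  0.6 -0.9] 0.401
26.14 [ 0.5285 -0.2587  0.0916] [-1.6  0.7  0.1] 0.398
26.39 [ 0.5324 -0.2591  0.092 ] [-3.1  1.2  0.9] 0.402
26.64 [ 0.5335 -0.2593  0.0918] [-9.4  2.9  1.6] 0.397
26.89 [ 0.534  -0.2594  0.0915] [-17.2   3.8   6.1] 0.403
stop 0.046 -17.410964328299425
```

Run:
```python
from h import *
ex=np.array([np.cos(.077),-np.sin(.077),0]); ey=np.array([np.sin(.077),np.cos(.077),0]);B=np.array([.4927,-.256,0])
for n in("w10","off","on"):
    W=np.load(n+".npy").reshape(-1,3); s=(W-B)@ex; t=(W-B)@ey
    for lo,hi in((.147,.170),(.115,.135)):
        m=(s>-.06)&(s<.07)&(t<(-.012 if n!="w10" else .02))&(t>-.03)&(W[:,2]>lo)&(W[:,2]<hi)
        if m.sum(): print(n,lo,m.sum(),"s",np.percentile(s[m],[1,50,99]).round(4),"z",np.percentile(W[m,2],[1,50,99]).round(4))
a=cv2.imread("pics/off.png")[60:300,180:460];b=cv2.imread("pics/on.png")[60:300,180:460]
cv2.imwrite("pics/cmp.png",np.clip(cv2.resize(np.hstack([a,b]),(800,343)).astype(float)*1.8,0,255).astype(np.uint8))
```

```text
w10 0.147 792 s [-0.0072 -0.0003  0.0071] z [0.1586 0.164  0.1663]
off 0.147 1203 s [-0.0574 -0.0291 -0.0109] z [0.1473 0.1553 0.1694]
on 0.147 1637 s [0.0161 0.0389 0.0668] z [0.1473 0.1556 0.1695]
on 0.115 63 s [0.0185 0.0598 0.0652] z [0.1318 0.1335 0.1349]
```

View pics/cmp.png

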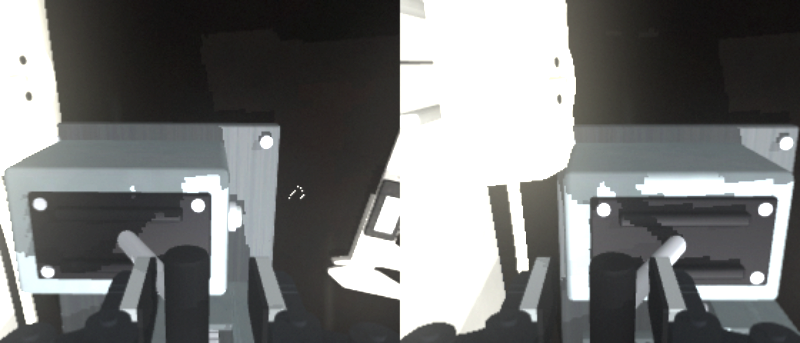

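Run:
```python
from h import *
yaw=-np.pi/2-.077; q=pose(yaw); ex=np.array([np.cos(.077),-np.sin(.077),0]); ey=np.array([np.sin(.077),np.cos(.077),0]);B=np.array([.4927,-.256,0])
T=lambda s,z: tip(B+s*ex+[0,0,z],q)
W=np.load("off.npy").reshape(-1,3); s=(W-B)@ex; t=(W-B)@ey
m=(s>-.06)&(s<.01)&(t<-.010)&(t>-.03)&(W[:,2]>.14)&(W[:,2]<.17)
print("off hist",np.histogram(s[m]*1000,bins=np.arange(-60,12,3)))
bot.move_l(T(.038,.133),.05); st(); bot.move_l(T(.038,.21),.12); bot.move_l(T(0,.27)+.06*ey,.2); st()
img,W=cloud("wrist"); save("end",img); W=W.reshape(-1,3); s=(W-B)@ex; t=(W-B)@ey
m=(s>-.06)&(s<.07)&(t<.02)&(t>-.03)&(W[:,2]>.135)&(W[:,2]<.17)
P=W[m]; print(m.sum(),"on s",np.percentile(s[m],[1,50,99]).round(4),"z",np.percentile(P[:,2],[1,50,99]).round(4))
S=np.array([.4427,-.1244,0]); s=(W-S)@ex; t=(W-S)@ey
m=(abs(s)<.012)&(abs(t)<.03)&(W[:,2]>.168)&(W[:,2]<.2); print("neck top",m.sum(),s[m].mean(),np.ptp(t[m]),np.percentile(W[m,2],[5,50,99]))
```

```text
off hist (array([ 52, 240, 261,  14,   0,   0,   0,  17, 151, 210, 219, 187, 127,
         0, 192, 232, 119,   0,   0,   0,   0,   0,   0]), array([-60, -57, -54, -51, -48, -45, -42, -39, -36, -33, -30, -27, -24,
       -21, -18, -15, -12,  -9,  -6,  -3,   0,   3,   6,   9]))
27.4 [ 0.5314 -0.259   0.0927] [-0.1  0.3 -0.5] 0.402
28.81 [ 0.4973 -0.196   0.2279] [ 0.3  0.4 -0.6] 0.396
932 on s [0.0273 0.0369 0.0457] z [0.1366 0.1554 0.1579]
neck top 144 0.000774746193111246 0.019054139087393746 [0.16914399 0.17633746 0.17796165]
```

Run:
```python
from h import *
st(); job_done()
```

```text
28.86 [ 0.4971 -0.1963  0.2272] [-0.2 -0.7 -0.4] 0.402
the job is handed in; nothing more can be done
```

I unhooked the guard, seated it in the drive's channels, pushed the trip lever fully to the front and then fully to the rear. I handed the job in at 28.9 s of the 51 s allowed; no verdict was reported.

- **First grasp missed:** the wrist camera's depth showed the real finger tips about 41 mm behind the reported TCP, so the fingers closed on air above the neck. The empty fingers may have nudged the guard about 3 mm along the hook. I corrected for that offset and the second grasp held.
- **Unhooking:** I raised the guard about 6 mm, tilted it 40° at the bend and backed it out over the barb. The highest force I read was about 6 N, with no jamming. By calculation the slot ended about 98 mm from the hook tip.
- **Seating:** the guard slid down without resistance and met the channel floor at the expected height, where I pressed it to about 14 N. In the last look the neck top was at about 177 mm, as it should be when home, and within 1 mm of the channel centre.
- **Lever:** I pushed it to a firm stop both ways, at about 19 N to the front and 17 N to the rear. The bar travelled about 66 mm between the two stops, against a theoretical 67 mm, and it stood at the rear after release.
- **End state:** the gripper was clear of everything when I handed in. I did not measure the coupons and screwdriver again at the end, but nothing came near them.

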